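# Lock the drain cleaners and scrubbers in the bolted under-sink drawer

## Task

The sink drain is clear, so make the place child-safe again: pull the under-sink drawer, which stands ajar, wide open, stand every drain-cleaner tub and every purple scrub pad holder that is there upright on the drawer's floor, and slide the drawer gently fully shut. Then shoot its barrel bolt all the way across into the keeper and turn the bolt's handle down into the notch so that it stays locked; leave the glass jar, the blue pail, the drain snake and the valve as they are.

Things in the scene. Friction and masses are not known exactly. Their poses are not given: they have to be found in the camera images.
- cabinet: Low white drawer unit fixed on the tiles, 120 mm high; its one grey-fronted drawer opens towards the robot. Origin: on the tiles, in the closed front's plane, on the drawer's centre line. x into the unit, y left, z up; it spans x 0 to 270, y -230 to +180 mm. Top panel: x 18 to 270 mm, underside 104 mm up. Right of the drawer (y -160 to -230) a fixed strip flush with the front carries the keeper.
- drawer (a joint): How far the drawer is out, m: 0 fully shut, 0.19 fully out (along the cabinet's -x). It takes about 2 N to slide and stays where it is left. Its front is 18 mm thick, 314 mm wide, from 7 to 117 mm above the tiles; a round chrome knob sits at its middle, 82 mm up: head 28 mm across, from 14 to 26 mm off the face, on a 12 mm neck. It starts ajar.
- drawer_in (a point): Centre of the drawer's inner floor, 20 mm above the tiles; moves with the drawer, axes as the cabinet's. Inside: 200 mm (x) by 290 mm (y); side and back walls 10 mm thick rise 38 mm above this floor, the front 97 mm. The outer front face is 118 mm to -x of it. With the drawer out by q, the foremost q of the inside is clear of the cabinet's top; things up to 80 mm high pass under it.
- drawer_face (a point): Point on the outer face of the drawer front, 75 mm left of its middle and 90 mm above the tiles: a bare flat place to push on; axes as the cabinet's.
- bolt (a joint): How far the chrome barrel bolt is shot, m: 0 withdrawn, 0.045 fully across. It slides to the cabinet's -y (right) along the right end of the drawer front, riding on the drawer, and takes about 1.5 N. The rod is 12 mm thick. It enters the keeper only when the drawer is shut to about 2 mm.
- bolt_handle (a joint): Angle of the bolt's handle, rad: 0 sticking level straight out from the drawer front (cabinet -x), positive downward to 1.30 fully down; it can be raised to -0.5. It stays where it is left. The barrel's lower shell stops it about 0.2 below level, except in the notch, with the bolt shot past 0.039; turned down there, it keeps the bolt from sliding back.
- bolt_axis (a point): Point on the rod's axis where the handle is rooted: 14 mm out from the drawer's face, 94 mm above the tiles; slides with the bolt (at bolt = 0 it is 78 mm right of the drawer's middle). Axes as the cabinet's. The handle is a stud 9 mm thick with a 15 mm ball at its end, centre 42 mm from this axis; the barrel's shell reaches 26 mm out from the face.
- bolt_knob (a point): Centre of the ball (15 mm) at the end of the bolt's handle, 42 mm from the rod's axis.
- keeper (a point): Centre of the keeper staple on the filler strip, 94 mm above the tiles, 14 mm out from the face, 181 mm right of the drawer's middle; the staple is 18 mm wide (y), 36 mm high and reaches 26 mm out from the face. Fixed on the cabinet.
- tub_red: Closed white plastic tub of drain-cleaner crystals with a red screw cap and a red band, a plain upright cylinder 58 mm in diameter and 72 mm high, about 0.22 kg (may be absent). Origin: centre of its underside, z up its axis.
- tub_yellow: Closed white plastic tub of drain-cleaner crystals with a yellow screw cap and a yellow band, a plain upright cylinder 58 mm in diameter and 72 mm high, about 0.22 kg (may be absent). Origin: centre of its underside, z up its axis.
- tub_green: Closed white plastic tub of drain-cleaner crystals with a green screw cap and a green band, a plain upright cylinder 58 mm in diameter and 72 mm high, about 0.22 kg (may be absent). Origin: centre of its underside, z up its axis.
- scrubber_a: Purple scrub pad holder, rigid hard plastic, about 0.12 kg (may be absent): flat base 100 x 62 mm, 16 mm thick, with a bridge handle along it; its bar, 86 mm long, 24 mm wide, lies 56 to 72 mm above the underside (open below, a post at each end). Origin: centre of its underside; x along base and bar, y across, z up.
- scrubber_b: Purple scrub pad holder, rigid hard plastic, about 0.12 kg (may be absent): flat base 100 x 62 mm, 16 mm thick, with a bridge handle along it; its bar, 86 mm long, 24 mm wide, lies 56 to 72 mm above the underside (open below, a post at each end). Origin: centre of its underside; x along base and bar, y across, z up.
- jar: Empty clear glass jar without a lid, 76 mm in diameter, 100 mm high, standing among the things to be put away; stays where it is. Origin: centre of its underside.
- pail: Blue plastic pail, 184 mm across the rim, 170 mm high, far to the right of the drawer unit; stays. Origin: centre of its underside.
- snake: Hand drain snake lying on its steel drum (136 mm in diameter, 55 mm high) with an orange plastic handle 115 mm long, to the right of the drawer unit; stays. Origin: centre of the drum's underside; handle to -x, nose tube to +x.
- valve: Chrome angle shutoff valve with an oval knob on a copper stub pipe, fixed on the tiles beyond the loose things on the left, 220 mm high, its knob facing the robot 118 mm up; stays. Origin: centre of its foot.

How it is judged:
By the outcome, as a careful person would: the job done as asked, in the order asked, and still so for the second after the job is handed in, with the robot touching nothing.
Of tub_red, tub_yellow, tub_green, scrubber_a, scrubber_b only 3 to 5 are there at a start; the rules pass over those that are not, and their reading is None.
At some moment in a run one of tub_red, tub_yellow, tub_green, scrubber_a, scrubber_b may be knocked a few centimetres aside while the robot is not near it.
It also fails if it takes over 210 s, if anything falls off the work surface, if the arm or the gripper's body presses on something with over 40 N, if the wrist force passes 120 N, or if a joint passes its speed limit or range.

## Robot

A 6-joint arm with a two-finger parallel gripper is mounted at the origin on the work surface. World frame = base frame: x ahead of the robot, y to its left, z up, the work surface at z = 0. Lengths are in m, angles in degrees, forces in N, time in s.
With the tool pointing down it reaches from about 0.375 to 0.975 m from the base axis. Payload 3.8 kg.
Tool frame: the origin (TCP) lies midway between the tips of the shut fingers; the grasp point (between the pads) lies 19 mm behind it; z points along the fingers, y is the line along which they close (so a half turn about z gives the same grasp; the last joint's range is limited). The gripper opens to 88 mm and grips with 3 to 60 N. Pads are 18 mm wide; open, the fingers measure 123 mm over their backs; the gripper's body (75 mm by 187 mm) begins 45 mm behind the grasp point.
Start: joints at [-68.978, 15.12, 91.902, -0, 72.978, -2.114], TCP at [0.265, -0.621, 0.239] pointing down, gripper open.
Joint ranges: [-150.88, 150.88], [-54.13, 125.18], [17.81, 147.31], [-75.09, 255.09], [0, 152.58], [-146.25, 146.25]. Speed limits (degrees/s): [147.25, 147.25, 180, 180, 180, 180].

## Interface

Orientations are given as a 3x3 rotation matrix whose columns are the frame's x, y, z axes.
In Python, from workcell import robot gives the robot as it stands. Calls block until the motion is done:
- robot.move_to(position, orientation): joint-space move of the TCP to a pose.
- robot.move_l(position, orientation=None, max_speed=0.15): straight line of the TCP; orientation=None keeps the orientation; max_speed is the mean speed in m/s.
- robot.move_joints(angles): joint-space move.
- robot.open() and robot.gripper_close(grasp_force=None): open the fingers fully, or close them until they stop; grasp_force is the grip in N (None keeps the last).
- robot.pause(seconds).
- robot.inverse_kinematics(position, orientation): joint angles nearest the present ones, or None.
- robot.get_obs(): the state.
- robot.read_camera(name): name is "side" or "top" or "wrist"; returns a dict with "image" (420x560x3 uint8, red, green, blue), "depth" (420x560 float32, m along the optical axis (not along the pixel's ray), 0 where there is no reading), "fx", "fy", "cx", "cy" (pixels), "rvec" (rotation vector, rad) and "tvec" (3), from world to camera coordinates, as OpenCV has them. Camera axes: x right, y down, z forward; pixel columns grow to the right and rows downward; lengths in m; the calibration is good to about 2 mm. A picture is of the moment at which its call begins.
A pose or a line that the arm cannot do raises robot.IKError and nothing moves.
- robot.finish_job(): hands the job in; it is judged then, once.
The state is a dict: "t": time; "q": joint angles; "qvel": joint speeds; "joint_torque": joint torques, N m; "ee_pos": TCP position; "eef_rot": TCP orientation; "ft_force": force on the tool from outside, world axes, zero at the start; "ft_torque": the same for the moment, N m; "gripper_width": finger opening in m; "grip_force": force on a finger pad.
Only numpy, scipy, OpenCV 4.12 (cv2) and the standard library are available. Lean on these libraries where they do the work, as an engineer would, in place of code of your own. Each camera call takes 0.05 s, during which the arm holds its last target. There are 200 camera calls.

## Working session

There is one attempt and no reset: what is moved stays moved. The work goes in short steps, each a Python script; the robot and the scene stay as the last script left them, time stands still between calls to the robot, and variables do not carry over. Pictures are saved under pics/ and viewed, at most 14 in all, crops included, and the job is handed in when it is done.

```bash
ls; mkdir -p pics
cat > h.py <<'E'
import numpy as np, cv2
from workcell import robot
def cam(n, save=None):
    c=robot.read_camera(n)
    if save: cv2.imwrite('pics/'+save+'.png', c['image'][:,:,::-1])
    return c
def cloud(c):
    R=cv2.Rodrigues(np.array(c['rvec'],float))[0]; t=np.array(c['tvec'],float).ravel()
    d=c['depth']; v,u=np.mgrid[:d.shape[0],:d.shape[1]]
    P=np.stack([(u-c['cx'])/c['fx']*d,(v-c['cy'])/c['fy']*d,d],-1)
    W=(P-t)@R
    W[d<=0]=np.nan
    return W
E
python3 - <<'E'
from h import *
for n in ['top','side']:
    c=cam(n,n+'0'); np.savez('/tmp/'+n+'0.npz',**c)
    R=cv2.Rodrigues(np.array(c['rvec'],float))[0]; print(n,'cam at',-R.T@np.ravel(c['tvec']),R[2],c['fx'],c['cx'],c['cy'])
print(robot.get_obs())
E
```

```text
pics
workcell.py
top cam at [ 0.44671625 -0.06270159  1.09618042] [ 0.14343856  0.01083775 -0.98959988] 385.69127044834863 284.5125974963462 208.47049689789054
side cam at [0.12471688 0.82437276 0.78880685] [ 0.37809468 -0.73807586 -0.55882773] 478.24922611168125 269.7716902331211 212.86127370436137
{'t': 0.1, 'q': array([-6.89781761e+01,  1.51666005e+01,  9.19722918e+01, -6.24153642e-04,
        7.29748008e+01, -2.11406280e+00]), 'qvel': array([ 0.04550284, -0.12486313, -0.11705019,  0.06283331,  0.00739207,
       -0.05800978]), 'joint_torque': array([-4.29288775e-05, -5.03620756e+01, -3.58070397e+01,  7.30351056e-02,
        2.33193103e-02, -5.87177215e-05]), 'ee_pos': array([ 0.26499109, -0.62013732,  0.23750251]), 'eef_rot': array([[ 9.19574345e-01,  3.92915389e-01, -7.21544311e-04],
       [ 3.92916047e-01, -9.19572489e-01,  1.84851263e-03],
       [ 6.27967624e-05, -1.98335113e-03, -9.99998031e-01]]), 'ft_force': array([-0.02587137, -0.29437577, -0.01741213]), 'ft_torque': array([-0.01352811, -0.01709265, -0.01751619]), 'grip_force': 0.0, 'gripper_width': 0.08811200819667724}
```

View pics/top0.png

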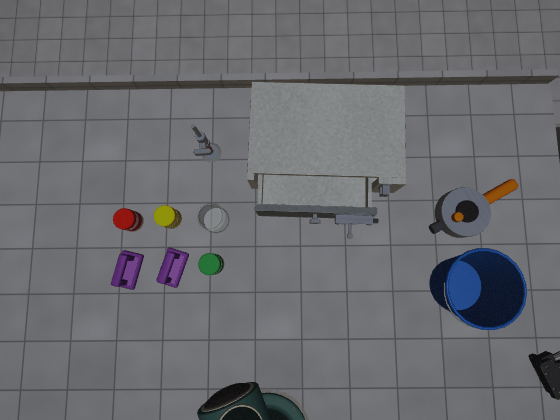

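View pics/side0.png

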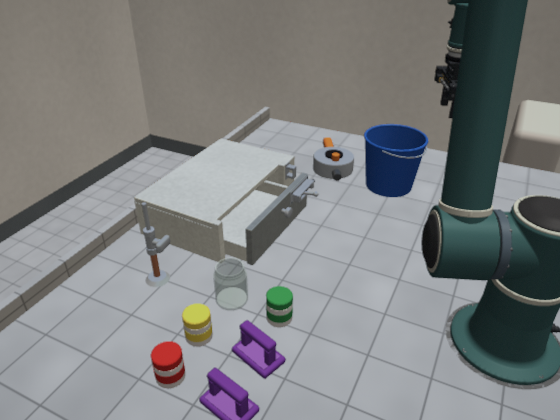

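Top view: red (126,219), yellow (166,216), green (210,264), scrubbers (127,270) and (173,267), jar (213,218). The drawer front is at about (315,211), with the knob at (315,219) and the bolt ball at (350,235). All five items are present. Next I measure from both views.

```bash
cat >> h.py <<'E'
HUE={'red':[(0,6),(174,180)],'yellow':[(22,34)],'green':[(50,75)],'purple':[(135,160)]}
def blobs(c,col,minpx=40):
    """per colour blob: world points"""
    hsv=cv2.cvtColor(np.ascontiguousarray(c['image']),cv2.COLOR_RGB2HSV)
    m=np.zeros(hsv.shape[:2],np.uint8)
    for a,b in HUE[col]: m|=cv2.inRange(hsv,(a,110,50),(b,255,255))
    W=cloud(c); n,l,st,ce=cv2.connectedComponentsWithStats(m)
    out=[]
    for i in range(1,n):
        if st[i,4]>=minpx:
            P=W[l==i]; out.append((ce[i],P[np.isfinite(P).all(1)]))
    return out
def fitcap(P):
    z=np.percentile(P[:,2],90); T=P[P[:,2]>z-.006]
    (x,y),r=cv2.minEnclosingCircle(T[:,:2].astype(np.float32)); return x,y,z,r
def fitscrub(P):
    z=np.percentile(P[:,2],95); T=P[P[:,2]>z-.008]
    (x,y),(w,h),a=cv2.minAreaRect(T[:,:2].astype(np.float32))
    if w<h: a+=90
    return x,y,z,max(w,h),min(w,h),(a+90)%180-90
E
python3 - <<'E'
from h import *
np.set_printoptions(precision=4,suppress=True)
for n in ['top','side']:
    c=dict(np.load(f'/tmp/{n}0.npz')); print(n)
    for k in HUE:
        for ce,P in blobs(c,k):
            print(k,ce.round(),len(P),np.round(fitscrub(P) if k=='purple' else fitcap(P),4))
    W=cloud(c)
    # cabinet top
    m=(abs(W[...,2]-.12)<.004)&(W[...,0]>.5)&(W[...,1]<.2)&(W[...,1]>-.45)
    P=W[m]; print('cab top',cv2.minAreaRect(P[:,:2].astype(np.float32)),np.median(P[:,2]))
    np.save(f'/tmp/cab{n}.npy',P)
    if n=='top':
        for u in (270,300,340,370): print(u,[(v,*W[v,u].round(3)) for v in range(170,222,4)])
        for v in range(214,240,3): print(v,[(u,*W[v,u].round(3)) for u in (346,348,350,352,354)])
E
```

```text
top
red [126. 219.] 456 [0.5735 0.3827 0.0745 0.0291]
yellow [166. 216.] 445 [0.5807 0.2729 0.0743 0.0295]
green [209. 264.] 375 [0.45   0.1496 0.0745 0.0286]
purple [172. 267.] 741 [  0.4427   0.2637   0.0744   0.084    0.0247 -17.5938]
purple [127. 270.] 783 [  0.4376   0.3881   0.074    0.0847   0.0248 -12.5462]
cab top ((0.7542232275009155, -0.09442055225372314), (0.547797441482544, 0.35268810391426086), 87.65579986572266) 0.12014510665570383
270 [(170, np.float64(0.689), np.float64(-0.015), np.float64(0.121)), (174, np.float64(0.682), np.float64(-0.015), np.float64(0.108)), (178, np.float64(0.69), np.float64(-0.01), np.float64(0.023)), (182, np.float64(0.68), np.float64(-0.01), np.float64(0.019)), (186, np.float64(0.668), np.float64(-0.01), np.float64(0.018)), (190, np.float64(0.656), np.float64(-0.01), np.float64(0.022)), (194, np.float64(0.645), np.float64(-0.01), np.float64(0.021)), (198, np.float64(0.633), np.float64(-0.01), np.float64(0.019)), (202, np.float64(0.622), np.float64(-0.01), np.float64(0.02)), (206, np.float64(0.595), np.float64(-0.015), np.float64(0.118)), (210
[... 5606 characters left out ...]
.241), np.float64(-0.0)), (354, np.float64(0.519), np.float64(-0.246), np.float64(0.005))]
side
red [166. 356.] 720 [0.574  0.3831 0.0748 0.029 ]
red [170. 377.] 213 [0.5674 0.3882 0.0368 0.0272]
yellow [196. 316.] 560 [0.5795 0.2738 0.0749 0.0284]
yellow [199. 336.] 189 [0.5754 0.2785 0.0369 0.0275]
green [279. 298.] 489 [0.4498 0.1509 0.0748 0.0288]
green [279. 317.] 145 [0.4451 0.161  0.0358 0.026 ]
purple [258. 350.] 1579 [  0.442    0.2657   0.074    0.082    0.023  -18.9227]
purple [227. 398.] 1786 [  0.4366   0.3892   0.074    0.0832   0.0238 -13.2195]
cab top ((0.7580461502075195, -0.09495702385902405), (0.5531600713729858, 0.35767272114753723), 87.10539245605469) 0.12189979816548388
```

Run:
```python
from h import *
np.set_printoptions(precision=4,suppress=True)
from scipy.ndimage import label
for n in ['top','side']:
    c=dict(np.load(f'/tmp/{n}0.npz')); W=cloud(c)
    def rect(lo,hi,x0,x1,y0,y1):
        m=(W[...,2]>lo)&(W[...,2]<hi)&(W[...,0]>x0)&(W[...,0]<x1)&(W[...,1]>y0)&(W[...,1]<y1)
        l,k=label(m); 
        s=np.bincount(l.ravel())[1:]; P=W[l==s.argmax()+1]
        r=cv2.minAreaRect(P[:,:2].astype(np.float32)); return np.round(r[0],4),np.round(r[1],4),round(r[2],2),len(P),np.median(P[:,2]).round(4)
    print(n,'cabtop',rect(.108,.13,.64,.97,-.45,.2))
    print(n,'front top',rect(.111,.13,.56,.615,-.45,.2))
    # front face plane for side camera won't see; knob
    if n=='top':
        m=(W[...,2]>.07)&(W[...,0]>.53)&(W[...,0]<.578)&(W[...,1]<-.1)&(W[...,1]>-.16)
        print('knob', W[m].min(0),W[m].max(0),W[m].mean(0),m.sum())
        m=(W[...,2]>.07)&(W[...,0]>.50)&(W[...,0]<.545)&(W[...,1]<-.18)&(W[...,1]>-.26)
        print('handle', W[m].min(0),W[m].max(0),W[m].mean(0),m.sum())
        m=(W[...,2]>.09)&(W[...,0]>.60)&(W[...,0]<.66)&(W[...,1]<-.25)&(W[...,1]>-.4)
        print('keeper', W[m].min(0),W[m].max(0),W[m].mean(0),m.sum())
        # front edge line of strip/sides: jar
        m=(W[...,2]>.08)&(W[...,0]>.5)&(W[...,0]<.64)&(W[...,1]<.22)&(W[...,1]>.08)
        print('jar', cv2.minEnclosingCircle(W[m][:,:2].astype(np.float32)),W[m][:,2].max(),m.sum())
```

```text
top cabtop (array([ 0.787 , -0.1646]), array([0.4106, 0.2815]), 87.66, 14659, np.float64(0.1202))
top front top (array([ 0.5859, -0.1312]), array([0.311 , 0.0212]), 87.74, 905, np.float64(0.1169))
knob [ 0.5532 -0.159   0.0794] [ 0.578  -0.1181  0.1064] [ 0.5647 -0.1333  0.0915] 82
handle [ 0.5122 -0.2242  0.0979] [ 0.5434 -0.2115  0.1118] [ 0.5265 -0.2179  0.104 ] 53
keeper [ 0.6238 -0.3637  0.09  ] [ 0.6599 -0.2939  0.1262] [ 0.6474 -0.3236  0.1135] 264
jar ((0.5746573805809021, 0.1451999396085739), 0.037271056324243546) 0.10392313899355096 242
side cabtop (array([ 0.7907, -0.1649]), array([0.4168, 0.2857]), 87.01, 7185, np.float64(0.1221))
side front top (array([ 0.5864, -0.1324]), array([0.3168, 0.0221]), 87.36, 593, np.float64(0.1184))
```

All five items are present, and the two views agree within 2 mm. I'll grip the front panel at its bare left part and pull the drawer out.

```bash
cat >> h.py <<'E'
np.set_printoptions(precision=4,suppress=True)
YAW=-2.34; c_,s_=np.cos(np.radians(YAW)),np.sin(np.radians(YAW))
CX=np.array([c_,s_,0]); CY=np.array([-s_,c_,0]); CZ=np.array([0,0,1.])
def down(a):
    """tool down; fingers close along the line at angle a-90 (deg)"""
    a=np.radians(a); return np.array([[np.cos(a),np.sin(a),0],[np.sin(a),-np.cos(a),0],[0,0,-1.]])
def best(p,a):
    """of the two equal tool yaws, the one nearest the present joints"""
    q0=robot.get_obs()['q']; o=[]
    for b in (a,a+180):
        q=robot.inverse_kinematics(p,down(b))
        if q is not None: o.append((np.abs(np.array(q)-q0).max(),b,q))
    return min(o,key=lambda t:t[0])[1:]
def st(msg=''):
    o=robot.get_obs(); print(msg,'t%.1f'%o['t'],'pos',o['ee_pos'],'F',o['ft_force'].round(1),'w%.4f'%o['gripper_width'],'g%.1f'%o['grip_force']); return o
def front(c,x0=.40,x1=.7):
    """centre of drawer front's top edge: pixels 111..130 mm up"""
    from scipy.ndimage import label
    W=cloud(c); m=(W[...,2]>.109)&(W[...,2]<.13)&(W[...,0]>x0)&(W[...,0]<x1)&(W[...,1]>-.32)&(W[...,1]<.06)
    l,k=label(m); s=np.bincount(l.ravel())[1:]; P=W[l==s.argmax()+1]
    return cv2.minAreaRect(P[:,:2].astype(np.float32)),np.median(P[:,2])
E
python3 - <<'E'
from h import *
o=robot.get_obs(); robot.move_l(o['ee_pos']+[0,0,.12])
p=np.array([.5859,-.1312,0])+.075*CY
b,q=best(p+[0,0,.25],90+YAW); print(b,q); robot.move_joints(q)
robot.move_l(p+[0,0,.086],max_speed=.12); st('down')
robot.gripper_close(25); st('gripped')
o=robot.get_obs(); p=o['ee_pos'].copy()
robot.move_l(p-.10*CX,max_speed=.08); st('out100')
for i in range(16):
    robot.move_l(robot.get_obs()['ee_pos']*0+p-(.10+.0025*(i+1))*CX,max_speed=.05)
    o=robot.get_obs()
    if abs(o['ft_force'][0])>10: break
st('end %d'%i); print((p-o['ee_pos'])@CX)
E
```

```text
87.66 [ -7.8689   5.7549 101.6762  -0.      72.5689  -5.5289]
down t4.9 pos [ 0.5898 -0.0564  0.087 ] F [-0.   0.1 -0.2] w0.0882 g0.0
gripped t6.0 pos [ 0.5893 -0.0563  0.086 ] F [ 1.9 -0.7 -0.8] w0.0180 g25.0
out100 t7.4 pos [ 0.489  -0.0522  0.086 ] F [-1.6 -1.3  1.1] w0.0182 g25.0
end 4 t8.6 pos [ 0.4802 -0.0519  0.0861] F [ 14.3   0.1 -14. ] w0.0178 g25.1
0.10916124955769296
```

Run:
```python
from h import *
robot.open(); o=st(); 
robot.move_l(o['ee_pos']+[0,0,.2],max_speed=.2)
b,q=best([.52,-.0,.33],YAW); 
robot.move_joints(robot.inverse_kinematics([.42,-.35,.33],down(b)))
c=cam('top','top1'); print(front(c)); s=cam('side','side1'); print(front(s))
for c in (c,s):
  for k in HUE:
    for ce,P in blobs(c,k,150):
        print(k,ce.round(),len(P),np.round(fitscrub(P) if k=='purple' else fitcap(P),4))
W=cloud(s); m=(W[...,2]>.052)&(W[...,2]<.066)&(W[...,0]>.46)&(W[...,0]<.7)&(W[...,1]<.05)&(W[...,1]>-.3); print(cv2.minAreaRect(W[m][:,:2].astype(np.float32)))
st()
```

```text
t9.7 pos [ 0.4769 -0.0517  0.086 ] F [-0.2 -0.4  0.6] w0.0883 g0.0
(((0.6643595695495605, -0.13758963346481323), (0.36564901471138, 0.07550354301929474), 89.20708465576172), np.float64(0.11992600723729516))
(((0.6813297271728516, -0.1394239217042923), (0.3699403405189514, 0.0719669982790947), 83.6362533569336), np.float64(0.12123558039766422))
red [126. 219.] 458 [0.5738 0.3827 0.0745 0.0296]
yellow [166. 216.] 454 [0.5803 0.2732 0.0743 0.029 ]
green [209. 264.] 375 [0.4506 0.1497 0.0748 0.0288]
purple [172. 267.] 739 [  0.4427   0.2639   0.0738   0.0841   0.0239 -18.9588]
purple [127. 269.] 791 [  0.4369   0.3876   0.0741   0.0845   0.0235 -13.6003]
red [166. 356.] 724 [0.5735 0.3827 0.0749 0.0284]
red [170. 377.] 212 [0.5668 0.389  0.0372 0.0273]
yellow [196. 316.] 561 [0.58   0.2734 0.0749 0.0286]
yellow [199. 336.] 189 [0.5744 0.2794 0.0367 0.0274]
green [279. 298.] 490 [0.4503 0.1512 0.0748 0.0283]
purple [258. 350.] 1579 [  0.4419   0.2652   0.074    0.0832   0.0228 -17.9606]
purple [227. 398.] 1790 [  0.4366   0.3893   0.074    0.0827   0.0228 -14.024 ]
((0.5831301212310791, -0.12474966049194336), (0.3454115092754364, 0.23086091876029968), 88.3331527709961)
 t12.8 pos [ 0.4202 -0.3495  0.3298] F [-0.4  0.6  0.2] w0.0879 g0.0
```

View pics/top1.png

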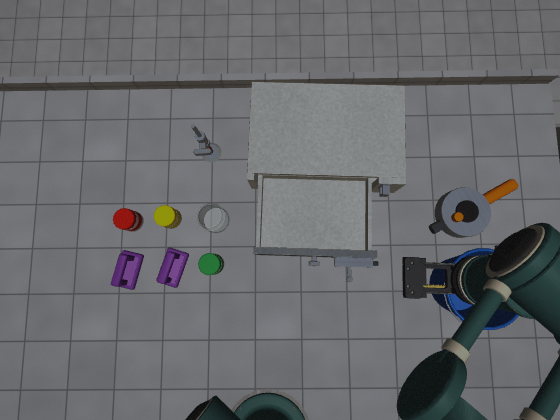

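The drawer is fully out, with its floor spanning pixels (263..368, 178..248), and all items are still in place. I'll check the drawer frame, then pick the first item (green).

```bash
cat >> h.py <<'E'
DIN=np.array([.584,-.131,.020])
def find(k,near=None):
    """k: red/yellow/green, or purple with near=(x,y): mean of the two cameras -> x,y,z,angle"""
    r=[]
    for n in ('top','side'):
        o=[]
        for ce,P in blobs(cam(n),k,100):
            f=fitscrub(P) if k=='purple' else fitcap(P)
            o.append((f[0],f[1],f[2],f[-1] if k=='purple' else 0))
        o=[f for f in o if .065<f[2]<.082 and f[1]>.06]
        if near is not None: o=sorted(o,key=lambda f:np.hypot(f[0]-near[0],f[1]-near[1]))
        if o: r.append(o[0])
    r=np.array(r); print(k,r); assert len(r) and np.ptp(r,0)[:2].max()<.006
    return r.mean(0)
def pickplace(k,loc,ang=None,near=None,H=.24):
    f=find(k,near); a=f[3] if k=='purple' else ang
    p=np.array([f[0],f[1],0])
    b,q=best(p+[0,0,H],a); robot.move_joints(q)
    robot.move_l(p+[0,0,.045],max_speed=.15); robot.gripper_close(20)
    robot.move_l(p+[0,0,H],max_speed=.2); o=st('lifted')
    w=.024 if k=='purple' else .058
    assert abs(o['gripper_width']-w)<.004,'grasp?'
    t=DIN+loc[0]*CX+loc[1]*CY
    t[2]=0; b,q=best(t+[0,0,H],YAW); robot.move_joints(q)
    robot.move_l(t+[0,0,.069],max_speed=.12); st('placed'); robot.open(); st('open')
    robot.move_l(t+[0,0,H],max_speed=.2)
E
python3 - <<'E'
from h import *
for n in ('top','side'): print(front(cam(n),.43,.53))
print(DIN-.109*CX)
pickplace('green',(-.063,0),ang=0)
cam('top','top2')
E
```

```text
(((0.4746248126029968, -0.12599343061447144), (0.31093865633010864, 0.023584380745887756), 87.65044403076172), np.float64(0.11689195990401026))
(((0.47670766711235046, -0.1261022984981537), (0.3150291442871094, 0.021898850798606873), 87.3605728149414), np.float64(0.11805630111257155))
[ 0.4751 -0.1265  0.02  ]
green [[0.4501 0.1497 0.0746 0.    ]
 [0.4498 0.1512 0.075  0.    ]]
lifted t18.0 pos [0.4489 0.1502 0.2383] F [-0.1  0.6 -2.7] w0.0575 g20.0
placed t20.7 pos [ 0.5219 -0.1287  0.0699] F [ 0.4  0.4 -2.4] w0.0575 g20.0
open t21.3 pos [ 0.5211 -0.1284  0.0691] F [ 0.8 -0.3 -0. ] w0.0884 g0.0
```

Run:
```python
from h import *
pickplace('purple',(0,-.104),near=(.4425,.2645))
pickplace('yellow',(0,0),ang=90)
c=cam('top','top3')
```

```text
purple [[  0.4426   0.264    0.0737 -19.1928]
 [  0.442    0.266    0.0741 -18.1065]]
lifted t27.5 pos [0.4414 0.2645 0.2385] F [-0.6 -0.2 -1.4] w0.0231 g20.0
placed t31.0 pos [ 0.5806 -0.2353  0.0701] F [ 0.4 -0.6 -1.4] w0.0239 g20.0
open t32.0 pos [ 0.5798 -0.2349  0.069 ] F [0.6 0.8 0.8] w0.0879 g0.0
yellow [[0.5799 0.2727 0.0742 0.    ]
 [0.5801 0.2735 0.0749 0.    ]]
lifted t38.3 pos [0.579  0.2727 0.2381] F [-1.1 -0.5 -2.6] w0.0574 g20.0
placed t41.4 pos [ 0.5848 -0.1312  0.07  ] F [-0.4 -0.2 -1.9] w0.0577 g20.0
open t42.0 pos [ 0.584 -0.131  0.069] F [-0.3  0.2  0.2] w0.0883 g0.0
```

View pics/top3.png

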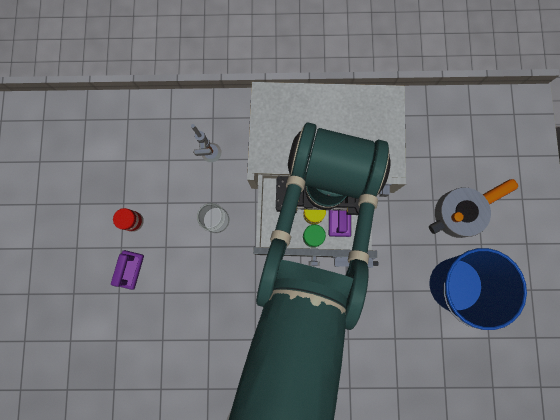

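Green (314,236), yellow (316,215) and one scrubber (340,222) stand in the drawer. Red (126,219) and the other scrubber (127,270) remain.

Run:
```python
from h import *
pickplace('purple',(0,.104),near=(.437,.388))
pickplace('red',(.061,0),ang=90)
robot.move_joints(best([.42,.25,.35],YAW)[1])
for n in ('top','side'):
    c=cam(n,n+'4')
    for k in HUE:
        for ce,P in blobs(c,k,60):
            f=np.array(fitscrub(P) if k=='purple' else fitcap(P)); d=np.array([f[0],f[1],0])-DIN
            print(n,k,ce.round(),len(P),f,'local',d@CX,d@CY)
st()
```

```text
purple [[  0.4371   0.3876   0.0739 -14.234 ]
 [  0.4362   0.3898   0.0741 -12.9695]]
lifted t48.6 pos [0.4359 0.3881 0.2383] F [ 0.4  0.5 -1.3] w0.0240 g20.0
placed t51.8 pos [ 0.5891 -0.0271  0.07  ] F [-0.5  0.2 -1. ] w0.0237 g20.0
open t52.9 pos [ 0.5882 -0.0271  0.069 ] F [0.6 0.8 0.6] w0.0880 g0.0
red [[0.5733 0.3824 0.0742 0.    ]
 [0.5735 0.3827 0.0748 0.    ]]
lifted t58.6 pos [0.5725 0.382  0.238 ] F [ 0.5  0.4 -2. ] w0.0576 g20.0
placed t62.1 pos [ 0.6458 -0.1337  0.0702] F [ 0.5 -0.1 -1.1] w0.0573 g20.0
open t62.7 pos [ 0.6449 -0.1335  0.069 ] F [ 0.6 -0.6  0.5] w0.0881 g0.0
top red [315. 189.] 403 [ 0.6456 -0.1336  0.0944  0.0286] local 0.06165660115860714 -9.443325710104152e-05
top yellow [314. 212.] 411 [ 0.5856 -0.1307  0.0941  0.029 ] local 0.0016255121967213488 0.00038252043359541485
top green [314. 235.] 387 [ 0.5222 -0.1281  0.0944  0.0287] local -0.06190083581493182 0.00039643601872541663
top purple [276. 213.] 757 [ 0.5877 -0.0277  0.0939  0.0827  0.0239 -0.4924] local -0.0005119963738488983 0.10333178351292686
top purple [340. 218.] 755 [ 0.5725 -0.2026  0.094   0.0824  0.0212 -1.7812] local -0.008566272564798257 -0.07198624066572487
side yellow [279. 209.] 290 [0.5017 0.0214 0.0954 0.2019] local -0.08847438180149 0.14888539105594925
side yellow [280. 225.] 127 [ 0.5777 -0.1153  0.0575  0.0314] local -0.006891719772812185 0.015435428264434566
side green [299. 215.] 231 [ 0.5161 -0.1212  0.0952  0.0356] local -0.06822470742066578 0.0070642757596707136
side purple [301. 199.] 164 [ 0.5603 -0.2032  0.0954  0.059   0.0257 -9.9377] local -0.020716655397384817 -0.07306709150536354
side purple [264. 240.] 574 [ 0.5694 -0.0252  0.0937  0.044   0.0225  1.5557] local -0.018925326750396897 0.10515632997720778
 t65.5 pos [0.4206 0.2493 0.3495] F [ 0.2  0.3 -0.1] w0.0881 g0.0
```

View pics/top4.png

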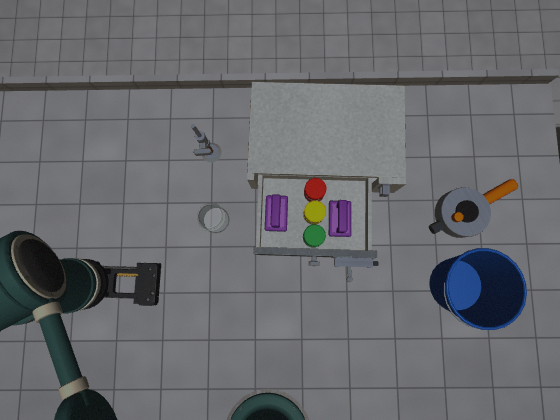

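The drawer is loaded with all five upright. The right scrubber was shifted about 32 mm to local y -72, but it is still upright and clear. Shutting the drawer.

Run:
```python
from h import *
robot.gripper_close(20)
fp=DIN-.118*CX+.075*CY; fp[2]=0
s=fp-.035*CX
b,q=best(s+[0,0,.25],YAW); robot.move_joints(q)
robot.move_l(s+[0,0,.078],max_speed=.15); st('start'); z=np.array([0,0,.078])
robot.move_l(fp-.014*CX+z,max_speed=.04)
robot.move_l(fp+.160*CX+z,max_speed=.05); st('160')
for i in range(30):
    x=.160+.0015*(i+1); robot.move_l(fp+x*CX+z,max_speed=.03)
    o=robot.get_obs()
    if -o['ft_force']@CX>9: break
st('end'); print(x,(o['ee_pos']-fp)@CX)
robot.pause(.3); st()
o=robot.get_obs()['ee_pos']; robot.move_l(o-.06*CX,max_speed=.08); robot.move_l(o-.06*CX+[0,0,.2],max_speed=.2)
robot.move_joints(best([.42,.25,.35],YAW)[1])
c=cam('top','top5'); W=cloud(c); np.savez('/tmp/top5.npz',**c); s=cam('side','side5'); np.savez('/tmp/side5.npz',**s)
d=W-DIN; lx=d@CX; ly=d@CY
for c in ('top5','side5'):
  W=cloud(dict(np.load(f'/tmp/{c}.npz'))); d=W-DIN; lx=d@CX; ly=d@CY
  m=(lx<.025)&(lx>-.04)&(ly<-.07)&(ly>-.095)&(W[...,2]>.08)&(W[...,2]<.115); print('ball',m.sum(),W[m].min(0),W[m].max(0),W[m].mean(0))
im=cv2.imread('pics/side5.png'); cv2.imwrite('pics/side5c.png',cv2.resize(im[130:260,200:360],None,fx=4,fy=4,interpolation=2))
im=cv2.imread('pics/top5.png'); cv2.imwrite('pics/top5c.png',cv2.resize(im[160:230,240:420],None,fx=4,fy=4,interpolation=2))
```

```text
start t69.3 pos [ 0.4351 -0.0499  0.0788] F [0.2 0.1 0.7] w0.0005 g0.0
160 t73.6 pos [ 0.6289 -0.0578  0.078 ] F [-1.3 -0.9 -0.5] w0.0004 g0.9
end t77.6 pos [ 0.6504 -0.0586  0.078 ] F [-10.    0.6   7. ] w0.0003 g5.0
0.184 0.18143980718055583
 t77.9 pos [ 0.6504 -0.0586  0.078 ] F [-9.9  0.4  7.3] w0.0003 g4.9
ball 23 [ 0.5922 -0.2261  0.0985] [ 0.6031 -0.2143  0.1114] [ 0.5978 -0.2201  0.106 ]
ball 20 [ 0.5927 -0.2264  0.0998] [ 0.604  -0.2148  0.1117] [ 0.5985 -0.2196  0.1058]
```

View pics/top5c.png

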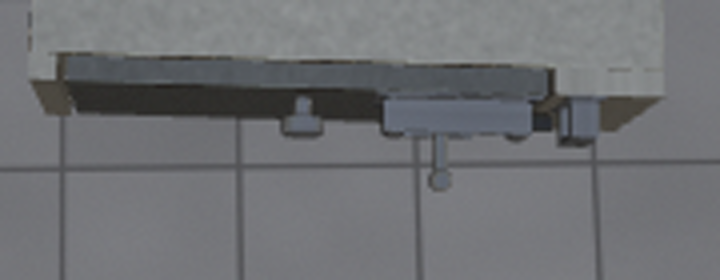

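View pics/side5c.png

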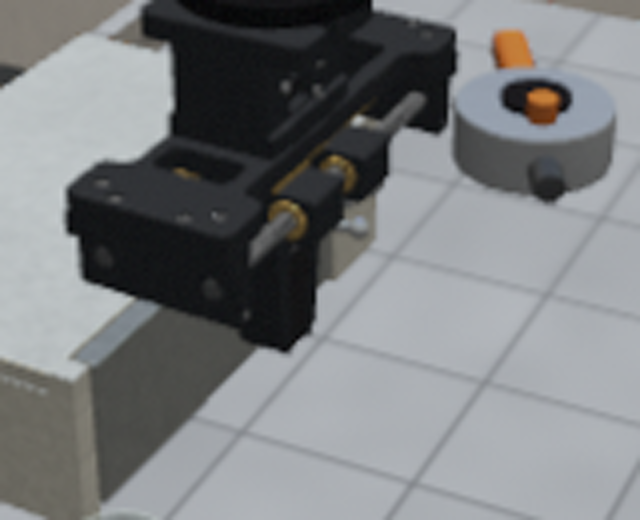

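The drawer is flush. Ball and stud are at (440,180) in the crop, which puts the ball at (0.5975,-0.220), level, with the bolt already about 10 mm along. Now I grip the ball with a tilted tool, slide it across and turn it down.

```bash
cat >> h.py <<'E'
FACE=np.array([.6559,-.1339,0])   # drawer face middle, shut
def tilt(deg):
    f=np.radians(deg); return np.stack([np.cos(f)*CX+np.sin(f)*CZ,-CY,np.sin(f)*CX-np.cos(f)*CZ],1)
E
python3 - <<'E'
from h import *
R=tilt(48); tz=R[:,2]
ball=np.array([.5975,-.220,.095])
T=ball+.010*tz
q=robot.inverse_kinematics(T-.12*tz+[0,0,.03],R); print(q, robot.inverse_kinematics(T,R))
robot.open(); robot.move_joints(q)
robot.move_l(T-.06*tz,R,max_speed=.15); robot.move_l(T,max_speed=.08); st('at')
robot.gripper_close(18); st('grip')
for i in range(32):
    robot.move_l(T-.0015*(i+1)*CY,max_speed=.04); o=robot.get_obs()
    if o['ft_force']@CY>9: break
st('slid'); d=o['ee_pos']-.010*tz-FACE; print(i,'ball local x,y,z',d@CX,d@CY,d[2])
E
```

```text
[-42.3694 -15.1513 139.3882  64.0088  32.1243   0.59  ] [-34.2795   6.5667 135.0085 101.2499  23.6309 -34.8926]
at t86.2 pos [ 0.6049 -0.2205  0.0889] F [0.1 0.5 0.5] w0.0883 g0.0
grip t87.3 pos [ 0.6049 -0.2205  0.0883] F [-0.3 -1.9 -0.4] w0.0132 g18.0
slid t93.8 pos [ 0.6033 -0.2559  0.0877] F [ 1.3 10.5  0.8] w0.0135 g18.0
25 ball local x,y,z -0.05495597628397543 -0.12408975186063302 0.09437435193177045
```

Run:
```python
from h import *
R=tilt(48); tz=R[:,2]; o=robot.get_obs()
ax=FACE-.014*CX-.1228*CY+.094*CZ
for th in np.arange(.0,1.36,.1).tolist()+[1.33]:
    b=ax-.042*(np.cos(th)*CX+np.sin(th)*CZ)
    robot.move_l(b+.010*tz,R,max_speed=.05); o=robot.get_obs()
    if np.linalg.norm(o['ft_force'])>25: print('force'); break
    if round(th*10)%4==0: st('%.2f'%th)
o=st('end %.2f'%th); d=o['ee_pos']-.010*tz-FACE; print('ball local',d@CX,d@CY,d[2])
```

```text
0.00 t94.1 pos [ 0.6025 -0.2549  0.0875] F [0.6 1.  0.2] w0.0132 g18.0
0.40 t95.1 pos [ 0.6056 -0.2549  0.0708] F [-1.6 -2.1  0.2] w0.0134 g18.1
0.80 t96.1 pos [ 0.6144 -0.2549  0.0564] F [-4.8 -0.7 -2.3] w0.0128 g18.2
1.20 t97.1 pos [ 0.6272 -0.2551  0.0459] F [-4.8 -1.5 -6.8] w0.0125 g17.9
end 1.33 t97.6 pos [ 0.6319 -0.2551  0.0437] F [-5.6 -1.7 -8.3] w0.0129 g17.9
ball local -0.026461684941832132 -0.12210081120764389 0.05038536257348832
```

Run:
```python
from h import *
R=tilt(48); tz=R[:,2]; robot.open(); p=robot.get_obs()['ee_pos']
robot.move_l(p-.11*tz,max_speed=.1); 
robot.move_l(p-.11*tz+[-.03,0,.12],max_speed=.2)
robot.move_joints(best([.30,.45,.35],YAW)[1]); st()
for n,(a,b,c_,d) in {'top':(160,230,240,420),'side':(120,250,200,360)}.items():
    c=cam(n,n+'6'); im=cv2.imread(f'pics/{n}6.png'); cv2.imwrite(f'pics/{n}6c.png',cv2.resize(im[a:b,c_:d],None,fx=4,fy=4,interpolation=2))
    W=cloud(c); e=W-FACE; lx=e@CX; ly=e@CY
    m=(lx<-.008)&(lx>-.08)&(ly<-.11)&(ly>-.135)&(W[...,2]>.03)&(W[...,2]<.125)
    print(n,m.sum(),np.c_[lx[m],ly[m],W[m][:,2]][::4])
```

```text
t103.4 pos [0.3005 0.4494 0.3496] F [-0.5 -1.1  0.4] w0.0882 g0.0
top 98 [[-0.0087 -0.1111  0.1032]
 [-0.0094 -0.1206  0.1082]
 [-0.0092 -0.1308  0.1088]
 [-0.0108 -0.1166  0.1013]
 [-0.0116 -0.126   0.1068]
 [-0.0146 -0.1106  0.1061]
 [-0.0139 -0.1213  0.1044]
 [-0.0135 -0.1318  0.1039]
 [-0.0164 -0.1164  0.1028]
 [-0.0167 -0.1263  0.1056]
 [-0.0198 -0.1106  0.1059]
 [-0.0198 -0.1208  0.1071]
 [-0.0194 -0.1312  0.1068]
 [-0.0212 -0.1169  0.1   ]
 [-0.0217 -0.1266  0.1041]
 [-0.0219 -0.1111  0.0885]
 [-0.0209 -0.1249  0.0849]
 [-0.0226 -0.1233  0.0796]
 [-0.0261 -0.1175  0.0672]
 [-0.0283 -0.118   0.0645]
 [-0.0304 -0.116   0.0601]
 [-0.0306 -0.1264  0.063 ]
 [-0.034  -0.123   0.0666]
 [-0.0368 -0.1204  0.0665]
 [-0.0389 -0.121   0.0628]]
side 0 []
```

View pics/top6c.png

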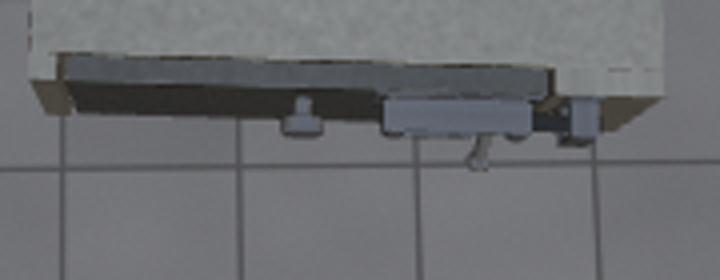

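View pics/side6c.png

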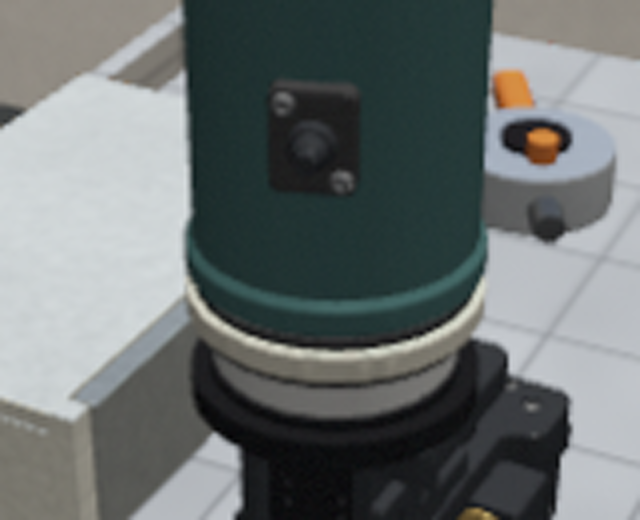

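View pics/side6.png

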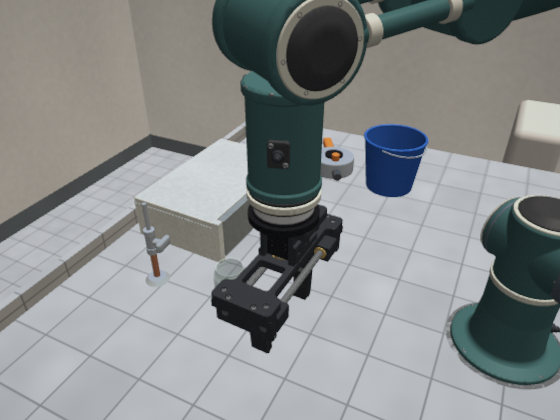

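The bolt is across in the keeper. The ball is about 32 mm off the face, so the handle is at about 1.13 rad. I'll push it fully down with closed fingertips.

Run:
```python
from h import *
robot.gripper_close(20)
R=tilt(48); tz=R[:,2]
b=FACE-.0252*CX-.1225*CY+.0535*CZ; E=b-.0075*tz
q=robot.inverse_kinematics(E-.13*tz+[0,0,.06],R); robot.move_joints(q)
robot.move_l(E-.03*tz,R,max_speed=.15)
for i in range(36):
    robot.move_l(E+(-.029+.001*i)*tz,max_speed=.03); o=robot.get_obs()
    if -o['ft_force']@tz>11: break
st('push'); print(i,'past nominal',(o['ee_pos']-E)@tz)
robot.move_l(E-.13*tz,max_speed=.12); robot.move_l(E-.13*tz+[-.03,0,.12],max_speed=.2)
robot.move_joints(best([.15,.45,.40],YAW)[1] if 0 else best([.30,-.50,.40],YAW)[1]); st()
c=cam('top','top7'); W=cloud(c); e=W-FACE; lx=e@CX; ly=e@CY
m=(lx<-.021)&(lx>-.08)&(ly<-.11)&(ly>-.135)&(W[...,2]>.03)&(W[...,2]<.125)
print(np.c_[lx[m],ly[m],W[m][:,2]][::3])
c=cam('side','side7'); im=cv2.imread('pics/side7.png'); cv2.imwrite('pics/side7c.png',cv2.resize(im[120:270,180:360],None,fx=4,fy=4,interpolation=2))
```

```text
push t116.8 pos [ 0.6221 -0.2552  0.0573] F [-13.2   2.5  12.9] w0.0003 g7.9
32 past nominal 0.00224138681502889
 t120.1 pos [ 0.3004 -0.499   0.3982] F [-0.6 -0.6  1. ] w0.0004 g0.0
[[-0.0215 -0.1116  0.1007]
 [-0.0216 -0.119   0.1026]
 [-0.0213 -0.127   0.102 ]
 [-0.022  -0.1338  0.1069]
 [-0.0215 -0.1218  0.0731]
 [-0.0228 -0.1206  0.0646]
 [-0.0231 -0.115   0.0501]
 [-0.0251 -0.121   0.0623]
 [-0.0269 -0.1167  0.0561]
 [-0.0269 -0.1247  0.0572]
 [-0.0295 -0.1222  0.0562]]
```

View pics/side7c.png

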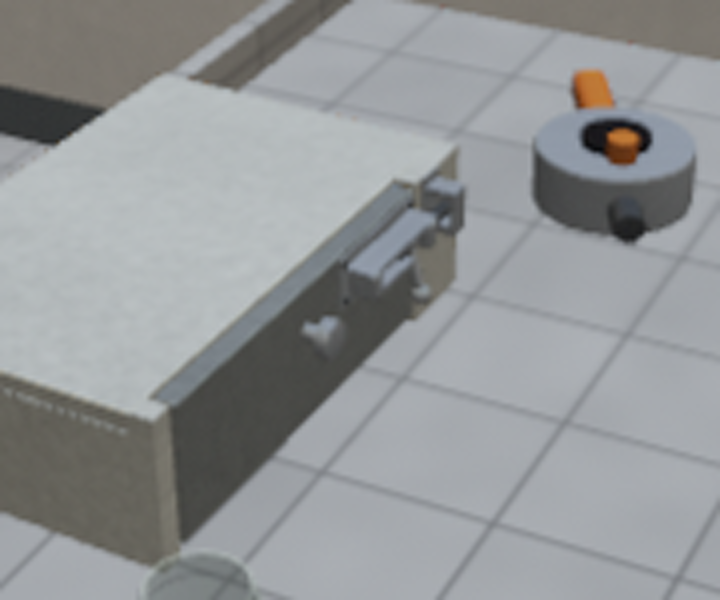

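The ball is now about 24 mm off the face (1.30 rad), seen at (420,292) and hanging fully down. The drawer is flush and the rod is in the keeper. Handing in.

```bash
python3 -c "
from h import *
print(robot.finish_job())"
```

```text
the job is handed in; nothing more can be done
None
```

The job is handed in: all three tubs and both scrub pad holders were upright in the drawer at the last look before shutting; the drawer is shut, the bolt is fully across, and its handle is turned down into the notch.

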